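# Take a tacky printed collar off its drying stand with tongs

## Task

Press the tail of the drying stand's sprung hold-down lever until the catch holds it open and let go of it; then pick up the steel tongs, close them on the white printed collar on the stand, lift it off its spigot and bring it out from under the lever. The program finishes while holding: the collar stays pinched between the jaws of the gripped tongs about 20 cm above the desk, with the lever still caught open. The collar is still tacky, so the gripper must never touch it and it must not fall, and the other things on the desk stay where they are.

Things in the scene. Friction and masses are not known exactly. Their poses are not given: they have to be found in the camera images.
- stand: Aluminium drying stand fixed to the desk; z up, lever along its +y. Origin on the desk under its spigot's axis. Base 12 mm thick, x -45..45, y -50..215 mm. Lever bearing: x -20..20, y 54..76, up to z 104 mm. Catch block: x -18..18, y 187..205, up to z 86 mm, a spring catch pointing at the lever. Open on its -x side: tongs go in and out level along x there.
- holddown (a joint): Hold-down lever, rad: 0 shut, grows as its tail is pressed, stop at 0.55. Hinge along the stand's x at y 65, z 95 mm. A spring shuts it; once pressed past 0.50 a catch holds it near 0.45 when let go. Takes about 3 N at first, up to 15 N at the catch.
- tail_top (a point): Middle of the top face of the lever's tail, a black pad 36 x 36 mm, 6 mm thick: press here from above. Moves with the lever: about y 150, z 116 mm in the stand's frame when shut, 149 and 68 mm at 0.55 rad, 151 and 77 mm when caught.
- spigot (a point): Seat of the collar on the stand's round spigot, 45 mm above the desk. Below it the post is 36 mm across; above it a pin 20 mm across rises 10 mm more into the collar's bore.
- foot (a point): Middle of the underside of the lever's black round foot, 36 mm across, 20 mm high. Shut, it lies 1.5 mm above the collar, which cannot be lifted; caught, it is tilted, its lowest edge 93 mm above the desk. The bar from foot to tail is 12 mm thick; caught, nothing of the lever is higher than 140 mm.
- collar: Freshly printed white collar (ring), outside diameter 40 mm, bore 28 mm, 24 mm high, about 25 g. Origin: centre of its underside. It sits around the spigot of the stand, underside 45 mm above the desk.
- collar_center (a point): Centre of the collar, 12 mm above its underside.
- tongs: Sprung steel tongs flat on the desk, opening level with it: 20 mm high, 105 g. Origin on the underside, mid line, where to grip; +x to the jaws (centred at x 120, ends 133 mm; pivot at x -90 mm). At rest 64 mm over the black grip plates (46 mm long) at the origin, 70 mm between jaws. Carries the +y arm and turns with it by 0.07 rad as the tongs close evenly.
- tongs_arm: The -y arm of the tongs, 3 mm thick. Origin on the underside at the pivot. Jaws close 2.3 times as far as the grip plates: 51 mm over the plates is 40 mm between jaws; stop at 44 mm. The spring pushes the plates apart with 5.5 N at rest, 9.5 N at 51 mm; 30 N of grip puts about 8 N on the collar.
- tongs_jaw (a point): Point 20 mm inside the +y arm's jaw face, 10 mm above the underside: where the centre of a 40 mm thing lies when the closed tongs hold it.
- finial: Bystander: white printed post with a stepped cap, 52 mm across, 100 mm high, standing. Origin: centre of its underside.
- spare: Bystander: a larger white printed ring lying on the desk, 52 mm across, 20 mm high. Origin: centre of its underside.
- phone: Bystander: black phone lying on the desk, 150 x 74 x 9 mm. Origin: centre of its underside.
Not all that is in view belongs to the job. Of the things shaped like the tongs, the steel one is meant.

How it is judged:
By the outcome, as a careful person would: the job done as asked, in the order asked, and still so for the second after the job is handed in, while the arm keeps its last pose, push and grip.
It also fails if it takes over 64 s, if anything falls off the work surface, if the arm or the gripper's body presses on something with over 40 N, if the wrist force passes 120 N, or if a joint passes its speed limit or range.

## Robot

A 7-joint arm with a two-finger parallel gripper is mounted at the origin on the work surface. World frame = base frame: x ahead of the robot, y to its left, z up, the work surface at z = 0. Lengths are in m, angles in rad, forces in N, time in s.
With the tool pointing down it reaches from about 0.375 to 0.925 m from the base axis. Payload 3.1 kg.
Tool frame: the origin (TCP) lies between the finger pads; the fingertips stand 19 mm ahead of it and the grasp point (between the pads) is the TCP; z points along the fingers, y is the line along which they close (so a half turn about z gives the same grasp; the last joint's range is limited). The gripper opens to 85 mm and grips with 20 to 120 N. Pads are 22 mm wide; open, the fingers measure 114 mm over their backs; the gripper's body (76 mm by 85 mm) begins 54 mm behind the grasp point. The pads swing forward as they close: fully open they stand 13 mm farther back than shut.
Start: joints at [1.079, 0.383, 0.044, 1.598, -0.018, 1.161, -0.05], TCP at [0.249, -0.6, 0.25] pointing down, gripper open.
Joint ranges: [-2.61, 2.61], [-0.41, 2.15], [-1.48, 1.57], [0, 2.5], [-1.57, 4.71], [0.05, 1.97], [-2.85, 2.85]. Speed limits (rad/s): [2.79, 2.79, 3.14, 3.14, 3.14, 3.14, 3.14].

## Interface

Orientations are given as a unit quaternion [x, y, z, w].
In Python, from bench import move_ptp, movel, move_j, move_gripper, pause, inverse_kinematics, read_camera, camera_params, MotionError, sign_off, look_for, tip_of, read_time_s, read_qpos, read_joint_vel, read_effort, read_eef_pos, read_tcp_rot, read_ft_force, read_ft_torque, read_finger_gap, read_grasp_force gives the robot as it stands. Calls block until the motion is done:
- move_ptp(position, orientation): joint-space move of the TCP to a pose.
- movel(position, orientation=None, speed=0.15): straight line of the TCP; orientation=None keeps the orientation; speed is the mean speed in m/s.
- move_j(angles): joint-space move.
- move_gripper(opening, effort=None): finger opening in m; effort is the grip in N (None keeps the last); returns when the fingers have stopped.
- pause(seconds).
- inverse_kinematics(position, orientation): joint angles nearest the present ones, or None.
- read_camera(name): name is "scene" or "side" or "wrist"; returns the picture (480x640x3 uint8, red, green, blue); there is no depth.
- camera_params(name): a dict with "K" (3x3 intrinsics, pixels), "camera_from_world" (4x4, takes a point from world to camera coordinates). Camera axes: x right, y down, z forward; pixel columns grow to the right and rows downward; lengths in m; the calibration is good to about 2 mm. A picture is of the moment at which its call begins: read the wrist's pose just before it. camera_params takes no time and is no camera call; for the wrist camera it gives the pose at the moment of the call.
A pose or a line that the arm cannot do raises MotionError and nothing moves.
- sign_off(): hands the job in; it is judged then, once.
Trained networks look in the newest picture that a camera, given by its name, has taken for a name from the list of things; names that differ only in an ending like _2 or _b are one class to them, and where a whole thing is asked for, a point or a joint stands for the part that bears it (a point fixed in the world has none). Each returns a list of dicts, best first, with "confidence" (0 to 1); they miss things now and then, are a little off and sometimes report something else, mostly with a low value. They report only what shows in the picture. A call takes as long as a camera call. They do not tell look-alikes from the thing itself.
- look_for(camera, name): "at" ([column, row] in pixels, amid what is visible of it).
- tip_of(camera, name): "at" ([column, row] in pixels: a listed point, or the origin of a listed thing).
Readings, each from a call of its own:
- read_time_s(): time.
- read_qpos(): joint angles.
- read_joint_vel(): joint speeds.
- read_effort(): joint torques, N m.
- read_eef_pos(): TCP position.
- read_tcp_rot(): TCP orientation.
- read_ft_force(): force on the tool from outside, world axes, zero at the start.
- read_ft_torque(): the same for the moment, N m.
- read_finger_gap(): finger opening in m.
- read_grasp_force(): force on a finger pad.
Only numpy, scipy, OpenCV 4.12 (cv2) and the standard library are available. Lean on these libraries where they do the work, as an engineer would, in place of code of your own. Each camera call takes 0.05 s, during which the arm holds its last target. There are 200 camera calls.

## Working session

There is one attempt and no reset: what is moved stays moved. The work goes in short steps, each a Python script; the robot and the scene stay as the last script left them, time stands still between calls to the robot, and variables do not carry over. Pictures are saved under pics/ and viewed, at most 10 in all, crops included, and the job is handed in when it is done.

```bash
mkdir -p pics; ls
cat > h.py <<'E'
import numpy as np, cv2
from bench import *
def pic(cam,name):
    im=read_camera(cam); cv2.imwrite(f'pics/{name}.png',im[:,:,::-1]); return im
def ray(cp,px):
    K=np.array(cp['K']);T=np.array(cp['camera_from_world'])
    d=T[:3,:3].T@np.linalg.inv(K)@np.array([px[0],px[1],1.]); o=-T[:3,:3].T@T[:3,3]
    return o,d
def at_z(cp,px,z):
    o,d=ray(cp,px); return o+d*(z-o[2])/d[2]
def proj(cp,p):
    K=np.array(cp['K']);T=np.array(cp['camera_from_world'])
    c=T[:3,:3]@np.array(p)+T[:3,3]; u=K@c; return u[:2]/u[2]
def tri(obs):
    A=np.zeros((3,3));b=np.zeros(3)
    for cp,px in obs:
        o,d=ray(cp,px);d=d/np.linalg.norm(d);M=np.eye(3)-np.outer(d,d);A+=M;b+=M@o
    return np.linalg.solve(A,b)
E
python3 - <<'E'
from h import *
ims=[]
for c in ['scene','side']:
    pic(c,c+'0'); cp=camera_params(c)
    for n in ['stand','tail_top','spigot','foot','collar_center','tongs','tongs_arm','tongs_jaw','finial','spare','phone']:
        r=tip_of(c,n)[:3]
        print(c,n,[([int(v) for v in d['at']],round(d['confidence'],2)) for d in r])
    T=np.array(cp['camera_from_world']);print(-T[:3,:3].T@T[:3,3])
print(read_time_s())
E
```

```text
pics
scene stand [([286, 255], 0.8)]
scene tail_top [([331, 265], 0.91)]
scene spigot [([285, 246], 0.74)]
scene foot [([287, 240], 0.76)]
scene collar_center [([287, 245], 0.41)]
scene tongs [([440, 284], 0.94), ([503, 327], 0.61)]
scene tongs_arm [([466, 262], 0.86), ([471, 299], 0.72)]
scene tongs_jaw [([544, 360], 0.73), ([408, 313], 0.63)]
scene finial [([199, 225], 0.94)]
scene spare [([352, 354], 0.82)]
scene phone [([235, 147], 0.75), ([439, 281], 0.39)]
[1.17207427 0.50248588 1.25564532]
side stand [([447, 227], 0.74), ([314, 262], 0.68), ([271, 244], 0.16)]
side tail_top [([270, 243], 0.89)]
side spigot [([311, 245], 0.97)]
side foot [([311, 237], 0.86)]
side collar_center [([316, 244], 0.49)]
side tongs [([197, 439], 0.81), ([273, 373], 0.57)]
side tongs_arm [([308, 405], 0.65)]
side tongs_jaw [([229, 342], 0.97)]
side finial [([348, 220], 0.91)]
side spare [([186, 304], 0.59)]
side phone [([446, 226], 0.95)]
[-0.04414918  0.86412337  0.68082416]
1.2
```

View pics/scene0.png

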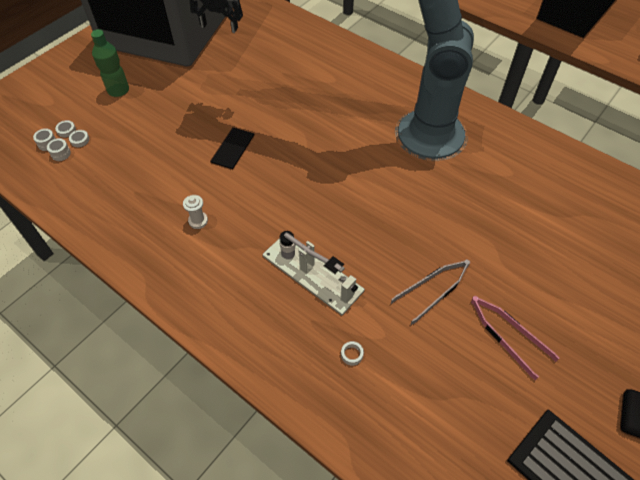

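View pics/side0.png

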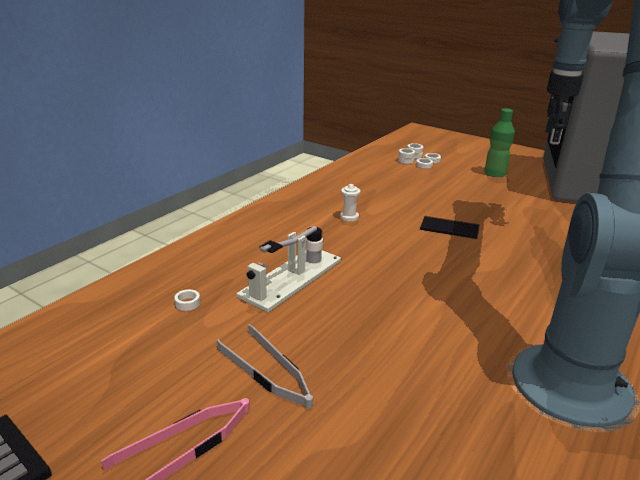

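Run:
```python
from h import *
s=camera_params('scene');d=camera_params('side')
for n,a,b in [('stand',(286,255),(314,262)),('tail',(331,265),(270,243)),('spigot',(285,246),(311,245)),('foot',(287,240),(311,237)),('tongs A',(440,284),(273,373)),('tongs B',(503,327),(197,439)),('finial',(199,225),(348,220)),('spare',(352,354),(186,304)),('phone',(235,147),(446,226)),('jaw',(408,313),(229,342)),('arm',(466,262),(308,405)),]:
    print(n,tri([(s,a),(d,b)]).round(3))
for p in [(440,284),(503,327),(466,262),(471,299)]: print(p,at_z(s,p,0).round(3))
for p in [(408,313),(544,360)]: print(p,at_z(s,p,.01).round(3))
```

```text
stand [ 0.605 -0.061  0.001]
tail [0.613 0.091 0.117]
spigot [ 0.61  -0.056  0.049]
foot [ 0.606 -0.051  0.075]
tongs A [0.435 0.3   0.007]
tongs B [0.439 0.479 0.002]
finial [ 0.673 -0.316 -0.011]
spare [0.719 0.239 0.001]
phone [ 0.421 -0.413  0.014]
jaw [0.554 0.284 0.009]
arm [0.34  0.32  0.006]
(440, 284) [0.429 0.297 0.   ]
(503, 327) [0.437 0.477 0.   ]
(466, 262) [ 0.332  0.315 -0.   ]
(471, 299) [0.418 0.379 0.   ]
(408, 313) [0.552 0.281 0.01 ]
(544, 360) [0.458 0.59  0.01 ]
```

The steel tongs lie with their pivot at about scene (466,262) and open towards +x. The pink pair, near (503,327), is the look-alike. The stand's lever runs along about world +y with the tail at scene (331,265), and its open -x side faces the robot. Triangulated heights fit the given ones (tail 117 vs 116 mm, spigot 49 vs 45 mm). Next I go above the tail for a closer look.

```bash
cat >> h.py <<'E'
from scipy.spatial.transform import Rotation as Ro
def down(a):  # tool down, tool x axis at world yaw a
    c,s=np.cos(a),np.sin(a)
    return Ro.from_matrix(np.array([[c,s,0],[s,-c,0],[0,0,-1]])).as_quat()
def F(): return np.round(read_ft_force(),1)
E
python3 - <<'E'
from h import *
print(Ro.from_quat(read_tcp_rot()).as_matrix().round(2).tolist())
for a in (0,np.pi/2,np.pi,-np.pi/2):
    for p in ([.61,.09,.1],[.435,.3,.03],[.48,-.06,.06],[.39,-.06,.2]):
        q=inverse_kinematics(p,down(a)); print(round(a,2),p,None if q is None else np.round(q,2))
R=read_tcp_rot()
move_ptp([.60,.04,.36],down(0) if inverse_kinematics([.6,.04,.36],down(0)) is not None else R)
print(read_time_s(),read_eef_pos(),np.round(read_qpos(),2))
cp=camera_params('wrist');pic('wrist','w1')
for n,z in [('tail_top',.116),('spigot',.045),('foot',.0705),('collar_center',.057),('stand',0),('tongs',0),('tongs_jaw',.01)]:
    for d in tip_of('wrist',n)[:2]: print(n,np.round(d['at']),round(d['confidence'],2),at_z(cp,d['at'],z).round(4))
E
```

```text
[[0.92, 0.38, 0.0], [0.38, -0.92, 0.0], [0.0, -0.0, -1.0]]
0 [0.61, 0.09, 0.1] [ 0.18  0.54 -0.5   1.77  0.32  0.91 -2.03]
0 [0.435, 0.3, 0.03] [ 0.    0.63 -0.82  2.    0.64  0.8  -2.76]
0 [0.48, -0.06, 0.06] [ 0.33  0.37 -0.32  2.11  0.18  0.69 -1.69]
0 [0.39, -0.06, 0.2] [ 0.5  -0.03 -0.44  2.2  -0.02  0.97 -1.5 ]
1.57 [0.61, 0.09, 0.1] [ 0.26  0.57 -0.6   1.77  0.39  0.93 -0.51]
1.57 [0.435, 0.3, 0.03] [-0.01  0.62 -0.8   2.    0.63  0.79 -1.18]
1.57 [0.48, -0.06, 0.06] [ 0.47  0.39 -0.48  2.1   0.28  0.7  -0.2 ]
1.57 [0.39, -0.06, 0.2] [ 0.61 -0.03 -0.54  2.2  -0.02  0.97  0.08]
3.14 [0.61, 0.09, 0.1] [ 0.32  0.6  -0.69  1.76  0.45  0.95  1.02]
3.14 [0.435, 0.3, 0.03] [ 0.05  0.66 -0.87  1.99  0.69  0.82  0.34]
3.14 [0.48, -0.06, 0.06] [ 0.62  0.43 -0.65  2.1   0.39  0.73  1.28]
3.14 [0.39, -0.06, 0.2] [ 0.69 -0.03 -0.62  2.2  -0.02  0.97  1.65]
-1.57 [0.61, 0.09, 0.1] [ 0.66  0.92 -1.25  1.75  0.94  1.21  2.28]
-1.57 [0.435, 0.3, 0.03] [ 0.29  0.95 -1.25  1.99  1.06  1.09  1.68]
-1.57 [0.48, -0.06, 0.06] [-1.    0.97  1.37  2.16 -1.13  1.1  -2.15]
-1.57 [0.39, -0.06, 0.2] None
3.8083 [0.60014298 0.03838011 0.35969385] [ 0.32  0.26 -0.55  1.56  0.14  1.36 -1.81]
tail_top [264. 204.] 0.75 [0.6056 0.0935 0.116 ]
spigot [396. 196.] 0.59 [ 0.6037 -0.059   0.045 ]
spigot [140. 307.] 0.53 [0.4552 0.2759 0.045 ]
foot [400. 198.] 0.68 [ 0.604  -0.0577  0.0705]
collar_center [393. 197.] 0.62 [ 0.6033 -0.053   0.057 ]
collar_center [400. 199.] 0.3 [ 0.6016 -0.0608  0.057 ]
stand [389. 191.] 0.57 [ 0.6033 -0.0589  0.    ]
tongs [145. 308.] 0.97 [0.4317 0.2937 0.    ]
tongs [ 21. 301.] 0.66 [ 0.4433  0.4744 -0.    ]
tongs_jaw [139. 228.] 0.66 [0.5552 0.2807 0.01  ]
```

View pics/w1.png

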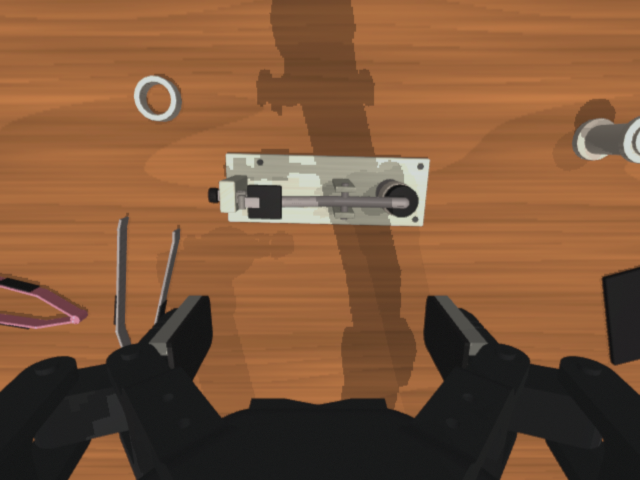

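The wrist picture shows the stand base (corners near (227,153), (429,158), (424,226), (229,222)), the tail pad centred at (264,202), the foot at (400,200), and the steel tongs at the left with jaws at (122,220) and (176,230). I'll fit the stand's pose from its base corners.

Run:
```python
from h import *
cp=camera_params('wrist')
W=np.array([at_z(cp,p,.012) for p in [(227,153),(429,158),(424,226),(229,222)]])[:,:2]
M=np.array([(45,215),(45,-50),(-45,-50),(-45,215)])/1e3
A=(M-M.mean(0)).T@(W-W.mean(0));yaw=np.arctan2(A[0,1]-A[1,0],A[0,0]+A[1,1])
R=np.array([[np.cos(yaw),-np.sin(yaw)],[np.sin(yaw),np.cos(yaw)]])
o=W.mean(0)-R@M.mean(0);print('stand',o,yaw,(W-(M@R.T+o)).round(4).tolist())
print('tail',R@[0,.15]+o,'pad px',at_z(cp,(264.5,202),.116))
print('jaw ends',[at_z(cp,p,.02).round(4).tolist() for p in ((122,214),(177,226))])
```

```text
stand [ 0.6039065  -0.05635348] -0.022300972589636453 [[0.0003, -0.0024], [-0.0002, 0.003], [0.0, 0.0004], [-0.0002, -0.0009]]
tail [0.60725137 0.09360922] pad px [0.60760811 0.09400738 0.116     ]
jaw ends [[0.5762, 0.297, 0.02], [0.5599, 0.2262, 0.02]]
```

Run:
```python
from h import *
q=down(np.pi/2-.022); x,y=.6072,.0936
move_gripper(0.0)
move_ptp([x,y,.165],q); f0=F(); print(f0,read_time_s())
movel([x,y,.142],q,.15)
for z in np.arange(.134,.080,-.006):
    movel([x,y,z],q,.06); f=F()-f0; print(round(z,3),np.round(read_eef_pos()[2],4),f)
    if abs(f[2])>28: break
    if z<.0905 and f[2]>0 and 0: break
cp=camera_params('side');pic('side','s1')
movel([x,y,.17],q,.12); print(F(),read_time_s())
pic('side','s2')
a=cv2.imread('pics/s1.png')[180:330,200:400];b=cv2.imread('pics/s2.png')[180:330,200:400]
cv2.imwrite('pics/s12.png',cv2.resize(np.hstack([a,b]),None,fx=2,fy=2))
for n in ('tail_top','foot'):print(n,[np.round(d['at']) for d in tip_of('side',n)[:1]])
R=Ro.from_euler('z',-.022).as_matrix();o=np.array([.6039,-.0564,0])
for p in [(0,.15,.116),(0,.151,.077)]: print(proj(cp,R@p+o))
```

```text
[-0.3 -0.4 -0.2] 6.1417
0.134 0.1351 [0.3 0.3 3.7]
0.128 0.1291 [1.3 1.9 4.5]
0.122 0.1228 [2.  3.8 4.9]
0.116 0.1166 [1.9 5.9 4.9]
0.11 0.1113 [0.6 5.2 6.8]
0.104 0.1077 [-3.8  3.2 18.2]
0.098 0.0994 [0.6 3.6 5.9]
0.092 0.0929 [2.5 3.7 6.8]
0.086 0.0905 [-2.6  2.4 20. ]
[ 0.4 -1.  -0.7] 9.625
tail_top [array([273., 259.])]
foot [array([313., 226.])]
[271.64193523 244.4339879 ]
[271.72350464 260.63665749]
```

View pics/s12.png

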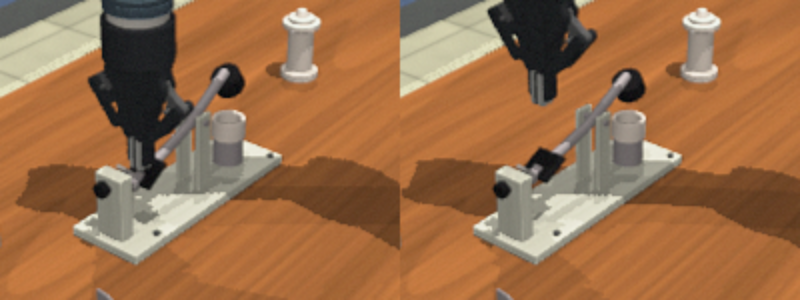

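The lever is caught open: the tail reads (273,259) against (272,261) predicted, and the foot is raised clear of the collar. Next, the tongs.

Run:
```python
from h import *
qd=down(-.23)
for p in ([.435,.293,.25],[.435,.293,.12],[.435,.293,.022]):
    q=inverse_kinematics(p,qd); print(p,None if q is None else np.round(q,2))
x,y=.607,.0936
movel([x,y,.25],None,.25)
move_gripper(.085)
q=inverse_kinematics([.39,.303,.28],qd)
ok=q is not None
if ok: move_ptp([.39,.303,.28],qd)
else: print('fallback'); move_ptp([.50,.28,.28],down(np.pi-.23))
print(read_time_s(),np.round(read_qpos(),2),read_eef_pos())
cp=camera_params('wrist');pic('wrist','w2')
for n,z in [('tongs',0),('tongs_arm',0),('tongs_jaw',.01)]:
    for d in tip_of('wrist',n)[:2]: print(n,np.round(d['at']),round(d['confidence'],2),at_z(cp,d['at'],z).round(4))
```

```text
[0.435, 0.293, 0.25] [-0.12  0.2  -0.61  1.87  0.13  1.11 -2.58]
[0.435, 0.293, 0.12] [-0.24  0.36 -0.5   1.98  0.22  0.85 -2.66]
[0.435, 0.293, 0.022] [-0.34  0.51 -0.38  2.02  0.3   0.66 -2.72]
12.8667 [-0.04  0.11 -0.74  1.9   0.08  1.16 -2.61] [0.39042414 0.30269003 0.28000274]
tongs_arm [310. 245.] 0.67 [0.3448 0.3218 0.    ]
tongs_arm [238. 188.] 0.57 [0.4277 0.3852 0.    ]
```

View pics/w2.png

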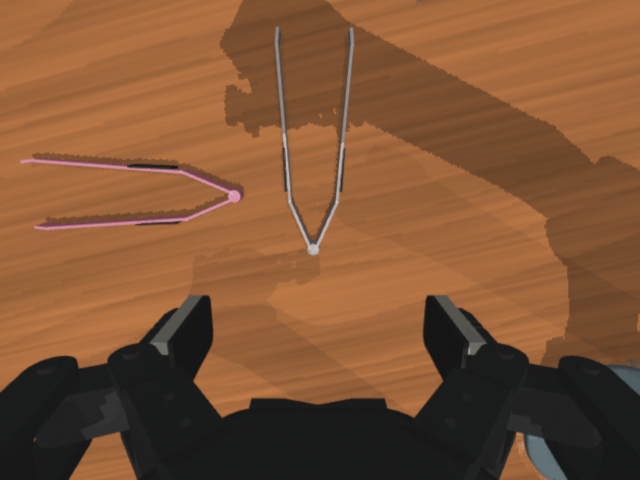

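The steel tongs show clearly: pivot at (313,249), jaw ends at (277,28) and (351,29), plates at (286,170) and (341,170).

Run:
```python
from h import *
cp=camera_params('wrist')
P={k:at_z(cp,p,.02)[:2] for k,p in dict(piv=(313,249),jl=(277,28),jr=(351.5,29),pl1=(286,148),pl2=(286.5,191),pr1=(342.5,148),pr2=(339.5,191)).items()}
for k,v in P.items(): print(k,v.round(4))
mj=(P['jl']+P['jr'])/2; d=mj-P['piv'];yaw=np.arctan2(d[1],d[0]);u=d/np.linalg.norm(d)
print('len piv-jaw (223)',np.linalg.norm(d),'yaw',yaw,'gap',np.linalg.norm(P['jl']-P['jr']))
print('o',P['piv']+.09*u, mj-.133*u, (P['pl1']+P['pl2']+P['pr1']+P['pr2'])/4)
```

```text
piv [0.3448 0.318 ]
jl [0.5671 0.3002]
jr [0.55   0.2311]
pl1 [0.4577 0.3198]
pl2 [0.4144 0.3305]
pr1 [0.4442 0.2627]
pr2 [0.4014 0.2752]
len piv-jaw (223) 0.22008634390971468 yaw -0.24000779880750384 gap 0.07120915662803887
o [0.43217811 0.29655741] [0.42934797 0.29725001] [0.42941788 0.29705707]
```

Run:
```python
from h import *
qd=down(-.24); x,y=.431,.297
move_ptp([x,y,.10],qd); f0=F()
movel([x,y,.022],qd,.1); print(F()-f0)
movel([x,y,.015],qd,.04); print(F()-f0,read_eef_pos())
move_gripper(.059,30); print('gap',read_finger_gap(),read_grasp_force(),F()-f0)
movel([x,y,.06],qd,.08); print('gap',read_finger_gap(),read_grasp_force(),F()-f0)
movel([x,y,.22],qd,.25)
move_ptp([.40,-.0513,.22],down(-.022)); print(read_time_s(),read_eef_pos(),np.round(read_qpos(),2))
pic('wrist','w3');pic('side','s3'); pic('scene','c3')
a=cv2.imread('pics/w3.png');b=cv2.imread('pics/s3.png')[150:390,150:470];c=cv2.imread('pics/c3.png')[100:340,200:520]
cv2.imwrite('pics/m3.png',np.vstack([np.hstack([cv2.resize(b,(400,300)),cv2.resize(c,(400,300))]),np.hstack([cv2.resize(a,(400,300)),np.zeros((300,400,3),np.uint8)])]))
```

```text
[-0.1 -0.5 -0.6]
[-0.7 -1.2 -0.8] [0.43089119 0.29685828 0.01490583]
gap 0.05956736948689939 7.661046087741852 [-1.  -0.6  4.1]
gap 0.05909262477266186 6.390022560954094 [-0.4 -0.3 -1.8]
18.2917 [ 0.40010566 -0.05029628  0.21952073] [ 0.46 -0.04 -0.42  2.17 -0.02  1.01 -1.54]
```

View pics/m3.png

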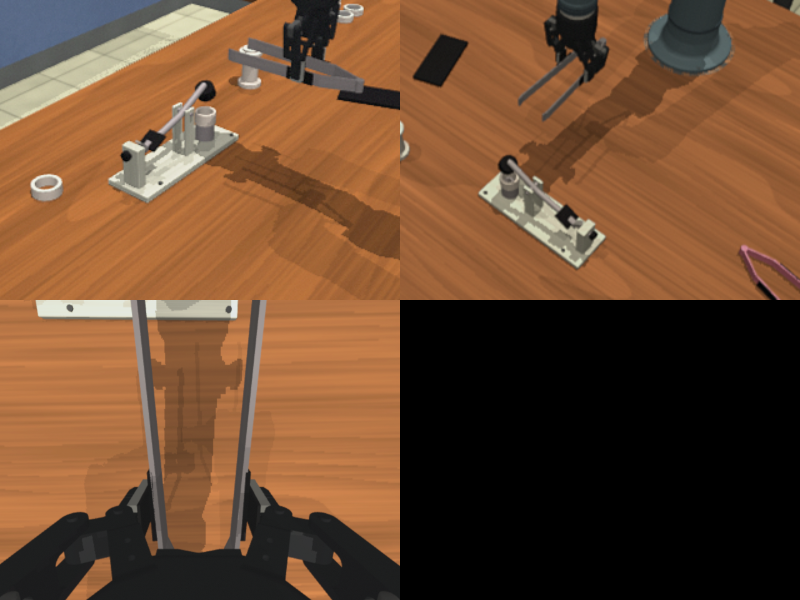

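Tongs held, with the lever still caught in the side view. I'll check their pitch and height on enlarged crops before going in.

Run:
```python
from h import *
b=cv2.imread('pics/s3.png')[160:240,320:450];c=cv2.imread('pics/c3.png')[120:220,280:380]
b=cv2.resize(b,None,fx=6,fy=6,interpolation=1)[:,:780];c=cv2.resize(c[40:100,0:80],None,fx=6,fy=6)[:120*3]
cv2.imwrite('pics/z3a.png',b[:240] if 0 else cv2.resize(b,(520,320)) if 0 else b)
o=np.zeros((600,800,3),np.uint8)
bb=cv2.resize(cv2.imread('pics/s3.png')[170:240,320:450],None,fx=6,fy=6); cc=cv2.resize(cv2.imread('pics/c3.png')[170:200,285:345],None,fx=6,fy=6)
o[:420,:780]=bb;o[420:600,:360]=cc;cv2.imwrite('pics/z3.png',o)
for c in('side','scene'):
    r=read_camera(c)
    for n in('tongs_jaw','tongs_arm'):print(c,n,[(np.round(d['at'],1).tolist(),round(d['confidence'],2)) for d in tip_of(c,n)[:3]])
```

```text
side tongs_jaw [([342.7, 190.2], 0.75)]
side tongs_arm [([437.0, 222.0], 0.88), ([245.1, 411.3], 0.85), ([310.9, 246.9], 0.72)]
scene tongs_jaw [([547.2, 359.2], 0.96), ([309.8, 186.4], 0.89)]
scene tongs_arm [([285.3, 246.8], 0.75), ([470.1, 300.0], 0.59), ([286.5, 253.7], 0.3)]
```

View pics/z3.png

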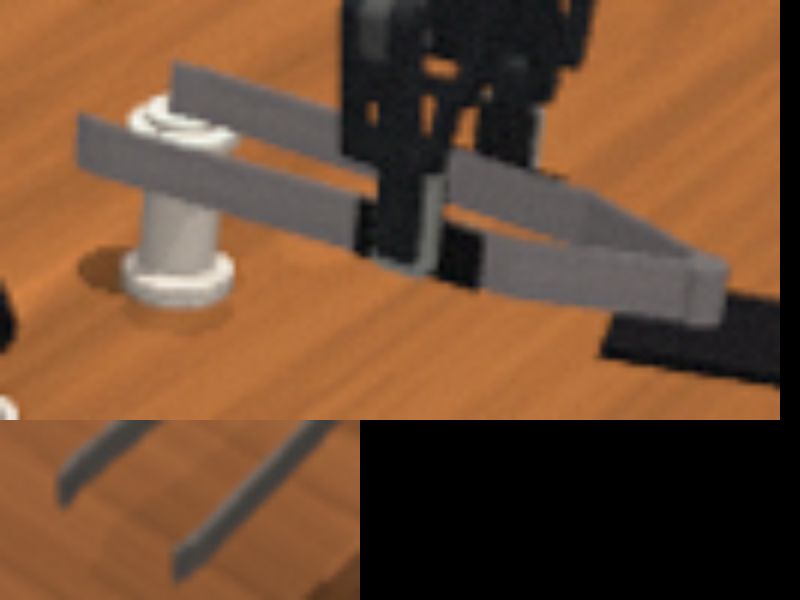

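Run:
```python
from h import *
s=camera_params('side');c=camera_params('scene');t=read_eef_pos();print(t)
for n,a,b in [('+y top',(333.3,189.2),(314.3,191.3)),('+y bot',(333.3,198),(314.7,197)),('-y top',(349,180.3),(295.4,178.7)),('-y bot',(348.7,188.2),(295.5,184.5))]:
    p=tri([(s,a),(c,b)]);print(n,p.round(4),proj(s,p).round(1),proj(c,p).round(1))
# level hypotheses: side pixels of mid-height points for tongs underside dz below TCP
yaw=-.022;R=Ro.from_euler('z',yaw).as_matrix()
for dz in (-.005,0,.005):
    print(dz,[proj(s,t+R@np.array(v)).round(1).tolist() for v in ((.133,.033,dz),(.133,-.033,dz),(-.095,0,dz))],
      [proj(c,t+R@np.array(v)).round(1).tolist() for v in ((.133,.033,dz),(.133,-.033,dz))])
```

```text
[ 0.40013148 -0.05103594  0.22002665]
+y top [ 0.5326 -0.0221  0.2227] [333.9 188.7] [314.4 192. ]
+y bot [ 0.5322 -0.0216  0.2024] [333.6 197.7] [314.8 197.4]
-y top [ 0.5313 -0.0802  0.2238] [349.5 179.8] [295.5 179.3]
-y bot [ 0.532  -0.0804  0.2044] [348.9 188.1] [295.5 184.7]
-0.005 [[333.0, 192.1], [350.6, 182.5], [440.0, 217.4]] [[314.5, 194.6], [293.1, 180.6]]
0 [[333.1, 189.9], [350.7, 180.4], [440.4, 215.0]] [[314.5, 193.2], [293.1, 179.3]]
0.005 [[333.2, 187.7], [350.8, 178.2], [440.7, 212.7]] [[314.5, 191.9], [293.0, 177.9]]
```

Level, with the jaw centre about 6–7 mm below the TCP. Going in to the collar.

Run:
```python
from h import *
q=down(-.022); u=np.array([np.cos(-.022),np.sin(-.022),0])
tgt=np.array([.6039,-.0568,.065])-.120*u
pre=tgt-.085*u
f0=F()
movel([pre[0],pre[1],.22],q,.15)
movel(pre,q,.15); print(read_time_s(),read_eef_pos(),tgt)
movel(tgt-.03*u,q,.1); print('in1',F()-f0)
movel(tgt,q,.04); print('in2',F()-f0,read_eef_pos(),read_finger_gap())
pic('side','s4');pic('scene','c4');pic('wrist','w4')
o=np.zeros((600,800,3),np.uint8)
o[:300,:400]=cv2.resize(cv2.imread('pics/s4.png')[170:290,240:400],(400,300));o[:300,400:]=cv2.resize(cv2.imread('pics/c4.png')[190:310,230:390],(400,300));o[300:,:400]=cv2.resize(cv2.imread('pics/w4.png'),(400,300));cv2.imwrite('pics/m4.png',o)
```

```text
20.175 [ 0.3998116  -0.05234611  0.06566582] [ 0.48392904 -0.05416021  0.065     ]
in1 [0.6 0.9 0.1]
in2 [0.8 1.8 0.5] [ 0.48355438 -0.05415713  0.0648293 ] 0.05941688742557316
```

View pics/m4.png

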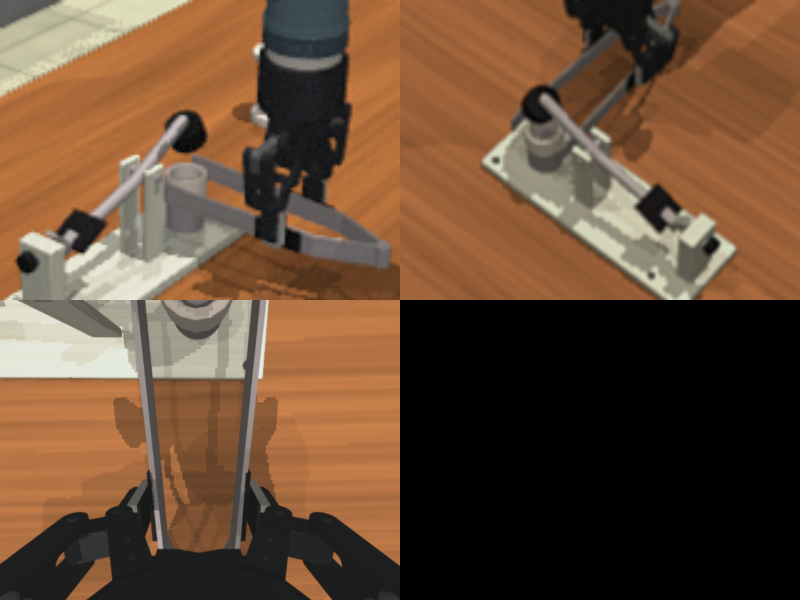

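The jaws straddle the collar centrally: in the wrist view the arms are at columns 135 and 265, and the collar is at about 199. Close and lift a little.

Run:
```python
from h import *
q=down(-.022); p=np.array(read_eef_pos()); f0=F()
move_gripper(.044,32); pause(.2); print('gap',read_finger_gap(),read_grasp_force(),F()-f0)
tgt=np.array([.48393,-.05416,.065]); 
movel(tgt+[0,0,.016],q,.04); print('up',F()-f0,read_eef_pos(),read_finger_gap(),read_time_s())
pic('side','s5');pic('scene','c5');pic('wrist','w5')
o=np.zeros((600,800,3),np.uint8)
o[:300,:400]=cv2.resize(cv2.imread('pics/s5.png')[200:275,270:370],(400,300));o[:300,400:]=cv2.resize(cv2.imread('pics/c5.png')[200:275,240:340],(400,300));o[300:,:400]=cv2.resize(cv2.imread('pics/w5.png'),(400,300));cv2.imwrite('pics/m5.png',o)
```

```text
gap 0.050135269957364434 35.87552726268768 [-0.3  0.4 -0.2]
up [-0.2  0.7  1. ] [ 0.48414036 -0.0542335   0.08134448] 0.050487290681052004 22.9
```

View pics/m5.png

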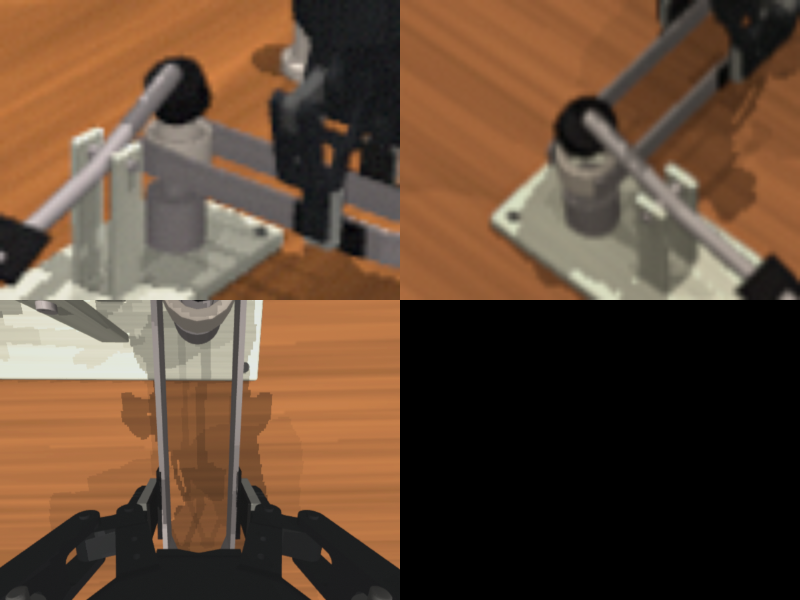

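The collar is lifted, with the pin showing below it, and the plate gap of 50 mm fits the expected 51. Withdraw level, then raise.

Run:
```python
from h import *
q=down(-.022); u=np.array([np.cos(-.022),np.sin(-.022),0]); f0=F()
p=np.array([.48393,-.05416,.081])
movel(p-.012*u,q,.04); print(F()-f0,read_finger_gap())
movel(p-.092*u,q,.08); print(F()-f0,read_finger_gap())
p2=p-.092*u; p2[2]=.206
movel(p2,q,.1); pause(.3); print(F()-f0,read_finger_gap(),read_grasp_force(),read_eef_pos(),read_time_s())
pic('side','s6');pic('scene','c6');pic('wrist','w6')
for n in('tail_top','collar_center'):
  for c in('side','scene'):
    print(n,c,[(np.round(d['at'],1).tolist(),round(d['confidence'],2)) for d in tip_of(c,n)[:3]])
o=np.zeros((600,800,3),np.uint8)
o[:300,:400]=cv2.resize(cv2.imread('pics/s6.png')[150:300,240:440],(400,300));o[:300,400:]=cv2.resize(cv2.imread('pics/c6.png')[150:300,230:430],(400,300));o[300:,:400]=cv2.resize(cv2.imread('pics/w6.png'),(400,300));cv2.imwrite('pics/m6.png',o)
```

```text
[ 0.8 -0.7 -0.4] 0.05031549021958745
[ 0.8 -0.2 -0.4] 0.050571771173043685
[ 0.6  0.  -0.8] 0.05010302952577507 35.914632081985474 [ 0.3917507  -0.05206842  0.20568027] 26.35
tail_top side [([270.9, 258.8], 0.86)]
tail_top scene [([333.0, 275.4], 0.77)]
collar_center side [([350.3, 199.9], 0.62)]
collar_center scene [([308.5, 186.8], 0.78)]
```

View pics/m6.png

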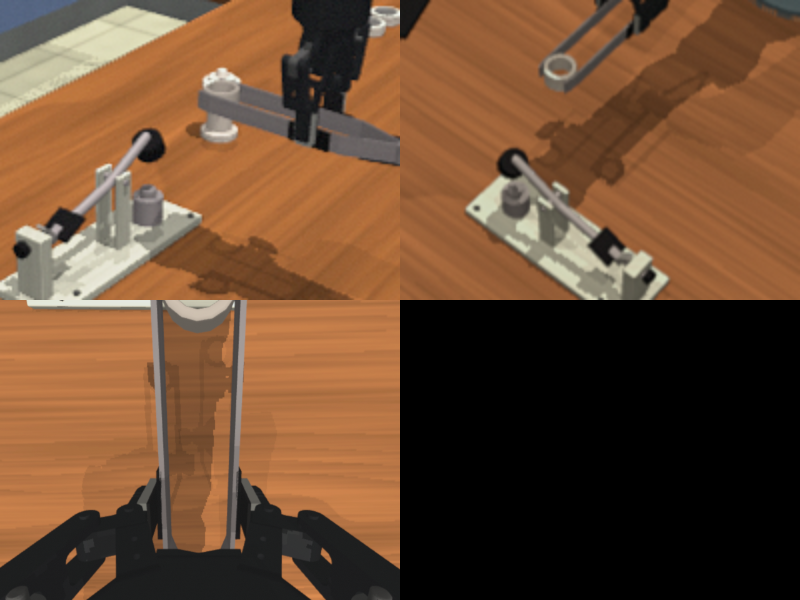

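The collar is pinched between the jaws, clear of the stand at about z 0.2. The spigot is bare and the lever is still caught. Handing in.

```bash
python3 -c "
from bench import *
print(sign_off())"
```

```text
the job is handed in; nothing more can be done
None
```

The job is handed in at about 26 s of the 64 s: the lever is caught open, and the collar is held in the steel tongs about 20 cm above the desk, never touched by the gripper.

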